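# Index and lock the carving turntable

## Task

With a finger, push an arm of the wooden carving turntable round, either way, until its red-tipped arm points straight out over the steel locking bolt, then push the bolt's upright blue tab towards the turntable until the bolt is fully home and locks it. Turn it gently so that the lidded pot rides along upright on the platter, without touching the pot. Only push: pick nothing up, leave the other things on the stall where they are, and finish clear of everything.

Things in the scene. Friction and masses are not known exactly. Their poses are not given: they have to be found in the camera images.
- stand: fixed dark wooden base of the turntable, standing on the table. Origin: on the turning axis, at table height (z = 0 at its underside); z up. Its +x axis points outwards along the locking bolt: a 90 mm wide, 18 mm high plank runs that way to 270 mm from the axis and carries a 64 mm wide steel bolt guide (120 to 160 mm from the axis, top 56 mm above the table)
- turntable (a joint): angle of the turntable (rad), positive anticlockwise seen from above; 0 or 6.283 when the red-tipped arm points along the stand's +x, over the bolt. Turns either way past full turns, stays where left (friction 0.15 N m, damped, does not coast). A 150 mm wide wooden drum with four straight arms, at this angle + 0 (red tip), 90, 180 and 270 degrees (dark brown tips)
- red_tip (a point): outer end of the red-tipped arm on its middle line, 160 mm from the axis, 85 mm above the table. All four arms are alike: level bars 18 mm wide (21 at the painted tips), from the hub to 160 mm from the axis, underside 75 mm and top 95 mm above the table. Outside the drum the space below them is free but for the bolt guide and the jaws
- bolt_mark (a point): fixed point on the bolt's line, on the outer top edge of the bolt guide, 160 mm from the axis and 56 mm above the table: the red tip must come right above it
- bolt (a joint): travel of the locking bolt towards the axis (m): about 0 drawn back, 0.030 fully home (end stop); friction 1.5 N, stays where left. Its 14 mm round-nosed rod runs 36 mm above the table into the 26 mm slot between two brass jaws under the red arm (jaws reach 101 mm from the axis, 26 to 54 mm above the table), so it goes home only within about 4 degrees of alignment
- tab (a point): middle of the outer face (the one facing away from the turntable) of the bolt's upright blue tab. Face 50 mm wide, 22 to 82 mm above the table, this point 55 mm above it; tab 18 mm thick; with the bolt drawn back the face is 220 mm from the axis, home 190 mm. Push it towards the axis
- platter (a point): centre of the platter's top on the turning axis, 108 mm above the table; platter 120 mm wide
- pot: loose pale wooden pot with dark lid standing near the middle of the platter, 72 mm wide, 90 mm tall (its top 198 mm above the table), about 0.3 kg; origin under its middle; z up
- gouge: bystander, loose, leave alone: wood-handled carving gouge lying down, handle to its -x, about 200 mm long
- tankard: bystander, loose, leave alone: pale wooden mug, 80 mm wide, 110 mm tall, origin under its middle
- bowl: bystander, loose, leave alone: brown wooden bowl, 130 mm wide, 60 mm tall, origin under its middle
- box: bystander, loose, leave alone: round lidded wooden box with a dark band, 88 mm wide, 62 mm tall, origin under its middle
- mallet: bystander, loose, leave alone: wooden mallet lying down, about 250 mm long
- candlestick: bystander, loose, leave alone: turned reddish candlestick, 70 mm foot, 100 mm tall, origin under its middle
Not all that is in view belongs to the job. Leave any purple look-alike of the pot alone.

How it is judged:
On the way, in this order (a step that is already met when the one before it is completed fails the run):
1. the red-tipped arm points over the bolt (tip within 16 mm of the mark) and rests there, bolt still drawn back (horizontal distance between red_tip and bolt_mark below 0.016 m and velocity of joint turntable between -0.05 and 0.05 rad/s and value of joint bolt below 0.012 m), for 0.2 s.
2. the bolt is pushed home (horizontal distance between red_tip and bolt_mark below 0.016 m and value of joint bolt above 0.026 m), for 0.1 s.
At the end, for the whole second after the job is handed in: The red tip is within 16 mm (seen from above) of the bolt mark, the bolt is at least 26 of its 30 mm home, and the pot stands upright (within 0.2 rad) and still on the platter, its middle within 30 mm of the centre (all of step 2 and angle between pot's own z axis and vertical below 0.2 rad and horizontal distance between pot and platter below 0.03 m and linear speed of pot below 0.02 m/s); the robot touches nothing.
It fails at once if the pot is touched by the robot (contact force between any of the fingers, the arm and pot above 0.5 N).
It fails at once if the pot tips, slides off or is lifted (angle between pot's own z axis and vertical above 0.35 rad or horizontal distance between pot and platter above 0.04 m or z of pot in the frame of platter above 0.015 m).
It fails at once if the bolt is pushed in before the arm is lined up (value of joint bolt above 0.02 m and horizontal distance between red_tip and bolt_mark above 0.03 m).
It fails at once if another loose thing on the stall is shifted more than 25 mm (distance of any of gouge, tankard, bowl, box, mallet, candlestick from where it was at the start of the episode above 0.025 m).
It also fails if it takes over 72 s, if anything falls off the work surface, if the arm or the gripper's body presses on something with over 40 N, if the wrist force passes 120 N, or if a joint passes its speed limit or range.

## Robot

A 6-joint arm with a two-finger parallel gripper is mounted at the origin on the work surface. World frame = base frame: x ahead of the robot, y to its left, z up, the work surface at z = 0. Lengths are in m, angles in rad, forces in N, time in s.
With the tool pointing down it reaches from about 0.325 to 0.85 m from the base axis. Payload 15.5 kg.
Tool frame: the origin (TCP) lies on the centre line of the jaws, within the pads' length; the fingertips stand 25 mm ahead of it and the grasp point (between the pads) lies 6 mm ahead of it (env.tip_extent is the distance from the TCP to the fingertips, in m); z points along the fingers, y is the line along which they close (so a half turn about z gives the same grasp; the last joint's range is limited). The gripper opens to 91 mm and grips with 3 to 60 N. Pads are 32 mm wide; open, the fingers measure 118 mm over their backs; the gripper's body (76 mm by 178 mm) begins 60 mm behind the grasp point.
Start: joints at [-1.333, 0.494, 1.345, -0, 1.302, -0.096], TCP at [0.205, -0.591, 0.239] pointing down, gripper open.
Joint ranges: [-2.91, 2.91], [-0.82, 2.16], [0.22, 2.67], [-1.22, 4.37], [0.12, 2.79], [-3.08, 3.08]. Speed limits (rad/s): [1.89, 1.89, 2.57, 3.01, 3.01, 3.01].

## Interface

Orientations are given as a unit quaternion [w, x, y, z].
In Python, from cell import monitor, cams, ticket, models, env gives the robot as it stands. The module is installed in compiled form; this text tells all that it offers.
- The arm moves only by the tool servo_tool, never from a script. Its argument "targets" is a list of rows, each a list of 2 entries, a list of its own where there are three numbers: the shift along the world's x, y, z in m, then the turn, a rotation vector about the world's x, y, z in degrees. In form: [[[dx, dy, dz], [wx, wy, wz]], ...]. A call has exactly 10 rows; each row shifts and turns the commanded pose from where the row before left it; what a row does not reach is not made up. A row lasts 1/12 s, in which the tool goes at most 41.7 mm and 7.16 degrees, less where a joint would pass 70% of its speed; a pose out of reach is approached as far as the arm can. A call is refused whole if a number of a shift passes 0.0417 or a number of a turn 7.16, either way. A call with a gripper value outside its range is refused whole. "grip" is the opening in per cent of the stroke, from 0 (shut) to 100 (fully open), set as the call begins (left out, the last holds). The fingers move at their own pace and stop on an object; "squeeze" is the grip in N (left out, the last holds). Time passes only in rows, so rows that do not move let the fingers close, or fill a call up. It gives the time, the measured TCP pose, the force, the opening and the grip force at its end, in the units of the state.
- monitor.read_state(): the state, without advancing time (a new reading comes with each control period).
- cams.snapshot(name): name is "scene" or "top"; returns (picture, depth): 480x640x3 uint8, red, green, blue; 480x640 float32, m along the optical axis (not along the pixel's ray), 0 where there is no reading.
- cams.camera_model(name): a dict with "camera_matrix" (3x3 intrinsics, pixels), "position" and "rotation" of the camera in the world. Camera axes: x right, y down, z forward; pixel columns grow to the right and rows downward; lengths in m; the calibration is good to about 2 mm. A picture is of the moment at which its call begins. camera_model takes no time and is no camera call.
- ticket.job_done(): hands the job in; it is judged then, once.
Trained networks look in the newest picture that a camera, given by its name, has taken for a name from the list of things; names that differ only in an ending like _2 or _b are one class to them, and where a whole thing is asked for, a point or a joint stands for the part that bears it (a point fixed in the world has none). Each returns a list of dicts, best first, with "score" (0 to 1); they miss things now and then, are a little off and sometimes report something else, mostly with a low value. They report only what shows in the picture. A call takes as long as a camera call. They do not tell look-alikes from the thing itself.
- models.trace(camera, name): "mask" (480x640 bool, what is visible of it) and "uv" ([column, row] in pixels, amid what is visible of it).
- models.pinpoint(camera, name): "uv" ([column, row] in pixels: a listed point, or the origin of a listed thing).
The state is a dict: "time_s": time; "qpos": joint angles; "joint_vel": joint speeds; "effort": joint torques, N m; "eef_pos": TCP position; "tcp_rot": TCP orientation; "ft_force": force on the tool from outside, world axes, zero at the start; "moment": the same for the moment, N m; "finger_gap": opening from 0.0 (shut) to 1.0 (fully open); "grasp_force": force on a finger pad.
Only numpy, scipy, OpenCV 4.12 (cv2) and the standard library are available. Lean on these libraries where they do the work, as an engineer would, in place of code of your own. Each camera call takes 0.05 s, during which the arm holds its last target. There are 200 camera calls.

## Working session

There is one attempt and no reset: what is moved stays moved. The work goes in short steps, Python scripts to look and compute and a tool call to move; the robot and the scene stay as the last step left them, time stands still between calls to the robot, and variables do not carry over. Pictures are saved under pics/ and viewed, at most 10 in all, crops included, and the job is handed in when it is done.

Besides the shell and the picture viewer there is one more tool, called after "Emit:" as name(argument=value, ...), one argument or row to a line, values as JSON. servo_tool: Moves the arm, as the interface text tells. Its arguments: {"type":"object","properties":{"targets":{"type":"array","items":{"type":"array"}},"grip":{"type":"number"},"squeeze":{"type":"number"}},"required":["targets"]}

```bash
mkdir -p pics
cat > h.py <<'E'
import numpy as np, cv2
from cell import monitor, cams, ticket, models, env
def ray(cam,uv):
    m=cams.camera_model(cam);K=np.array(m["camera_matrix"]);R=np.array(m["rotation"]);p=np.array(m["position"])
    if R.shape!=(3,3):
        from scipy.spatial.transform import Rotation as Ro
        R=Ro.from_quat(np.roll(R,-1)).as_matrix()
    d=R@np.linalg.solve(K,[uv[0],uv[1],1.0]);return p,d
def atz(cam,uv,z):
    p,d=ray(cam,uv);return p+d*(z-p[2])/d[2]
def proj(cam,P):
    m=cams.camera_model(cam);K=np.array(m["camera_matrix"]);R=np.array(m["rotation"]);p=np.array(m["position"])
    c=K@(R.T@(np.array(P)-p));return c[:2]/c[2]
def save(cam,name):
    im,d=cams.snapshot(cam);cv2.imwrite(f"pics/{name}.png",im[:,:,::-1]);return im,d
E
python3 - <<'E'
from h import *
for c in("scene","top"):
    save(c,c+"0");m=cams.camera_model(c);print(c,np.round(m["position"],3),np.round(m["rotation"],3).tolist())
Z=dict(red_tip=.085,bolt_mark=.056,tab=.055,platter=.108,stand=0,pot=.108,gouge=.01,tankard=0,bowl=0,box=0,mallet=.02,candlestick=0)
for n,z in Z.items():
    for c in("scene","top"):
        for r in models.pinpoint(c,n)[:2]: print(n,c,round(r["score"],2),np.round(r["uv"]),np.round(atz(c,r["uv"],z),3))
s=monitor.read_state();print(s["time_s"],s["eef_pos"],s["tcp_rot"],s["finger_gap"],env.tip_extent)
E
```

```text
scene [1.015 0.734 0.713] [-0.125, 0.216, 0.858, -0.448]
top [ 0.453 -0.042  1.338] [-0.031, 0.708, -0.704, 0.032]
red_tip scene 0.69 [410. 272.] [0.453 0.161 0.085]
red_tip top 0.62 [232. 277.] [0.459 0.165 0.085]
bolt_mark scene 0.73 [280. 252.] [ 0.661 -0.073  0.056]
bolt_mark top 0.73 [327. 198.] [ 0.665 -0.07   0.056]
tab scene 0.76 [259. 245.] [ 0.695 -0.125  0.055]
tab top 0.59 [348. 191.] [ 0.683 -0.125  0.055]
platter scene 0.91 [337. 258.] [0.586 0.068 0.108]
platter scene 0.46 [409. 276.] [0.484 0.192 0.108]
platter top 0.66 [271. 225.] [0.588 0.069 0.108]
platter top 0.19 [133. 324.] [0.345 0.4   0.108]
stand scene 0.92 [334. 296.] [0.592 0.07  0.   ]
stand scene 0.74 [280. 250.] [ 0.626 -0.151  0.   ]
stand top 0.61 [276. 225.] [0.599 0.064 0.   ]
pot scene 0.83 [230. 333.] [0.871 0.17  0.108]
pot scene 0.81 [341. 234.] [ 0.531 -0.008  0.108]
pot top 0.72 [274. 143.] [0.794 0.062 0.108]
pot top 0.66 [272. 219.] [0.603 0.066 0.108]
gouge scene 0.72 [301. 185.] [ 0.419 -0.435  0.01 ]
gouge top 0.68 [485. 306.] [ 0.389 -0.488  0.01 ]
tankard scene 0.87 [467. 398.] [0.514 0.424 0.   ]
tankard top 0.69 [273. 226.] [0.598 0.073 0.   ]
tankard top 0.66 [138. 257.] [0.512 0.431 0.   ]
bowl scene 0.76 [542. 367.] [0.329 0.442 0.   ]
bowl top 0.66 [131. 321.] [0.344 0.443 0.   ]
bowl top 0.26 [233. 276.] [0.463 0.177 0.   ]
box scene 0.89 [244. 199.] [ 0.617 -0.447  0.   ]
box top 0.58 [466. 217.] [ 0.625 -0.444  0.   ]
box top 0.21 [274. 216.] [0.623 0.07  0.   ]
mallet scene 0.62 [416. 434.] [0.654 0.445 0.02 ]
mallet top 0.83 [141. 214.] [0.626 0.421 0.02 ]
candlestick scene 0.57 [345. 197.] [ 0.323 -0.315  0.   ]
candlestick scene 0.26 [334. 258.] [ 0.516 -0.056  0.   ]
candlestick top 0.89 [427. 328.] [ 0.33  -0.336  0.   ]
1.3 [ 0.20480214 -0.59051321  0.23891597] [ 1.88541362e-06  9.86102194e-01  1.66139892e-01 -1.45368470e-06] 1.0006416914435072 0.025
```

View pics/top0.png

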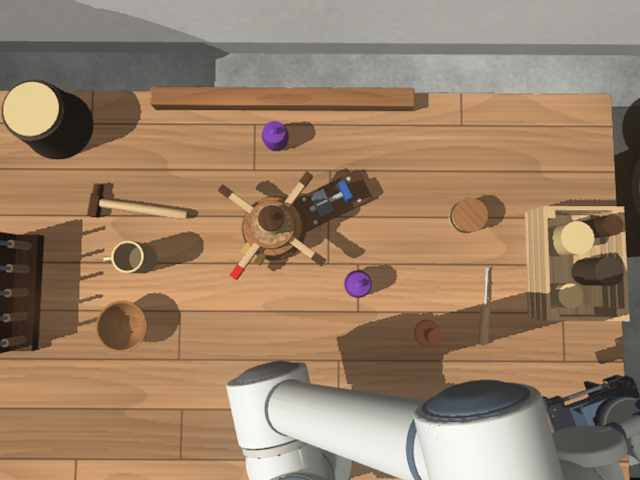

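View pics/scene0.png

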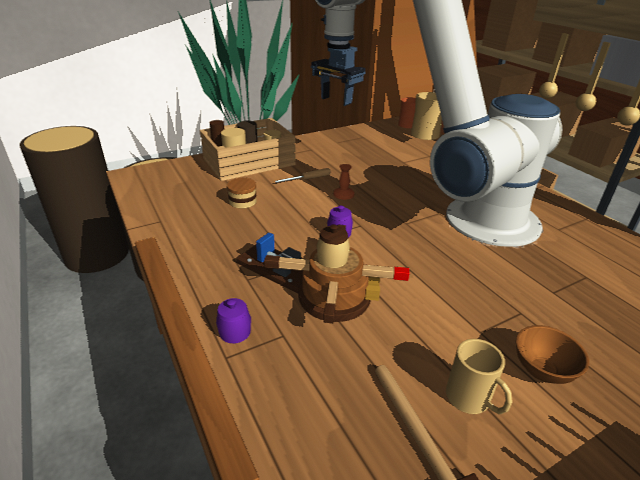

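Top view: the turntable is at (272,222), with its red tip at (236,272), the blue tab at (346,190), and the pale, dark-lidded pot on the platter at (272,216). The purple look-alikes at (275,135) and (358,284) stand on the table, so they are not the pot. The measurements agree with the given sizes: tip 162 mm, mark 159 mm and tab 218 mm from the axis at about (0.589, 0.069). The bolt points at about -62.5° and the red arm at 144.5°, so I'll turn it about +153° anticlockwise, pushing round on the robot's side.

Emit:
servo_tool(
  targets=[
    [[0.01,0.0195,0],[0,0,-2.47]],
    [[0.01,0.0195,0],[0,0,-2.47]],
    [[0.01,0.0195,0],[0,0,-2.47]],
    [[0.01,0.0195,0],[0,0,-2.47]],
    [[0.01,0.0195,0],[0,0,-2.47]],
    [[0.01,0.0195,0],[0,0,-2.47]],
    [[0.01,0.0195,0],[0,0,-2.47]],
    [[0.01,0.0195,0],[0,0,-2.47]],
    [[0.01,0.0195,0],[0,0,-2.47]],
    [[0.01,0.0195,0],[0,0,-2.47]],
  ],
  grip=0,
  squeeze=10,
)

```text
time_s: 2.13
eef_pos: [0.3051, -0.3946, 0.239]
tcp_rot: [0.0, 0.999, -0.05, 0.0]
ft_force: [0.6, -0.6, -0.7]
finger_gap: 0.3
grasp_force: 0.0
```

Emit:
servo_tool(
  targets=[
    [[0.01,0.0195,0],[0,0,-2.47]],
    [[0.01,0.0195,0],[0,0,-2.47]],
    [[0.01,0.0195,0],[0,0,-2.47]],
    [[0.01,0.0195,0],[0,0,-2.47]],
    [[0.01,0.0195,0],[0,0,-2.47]],
    [[0.01,0.0195,0],[0,0,-2.47]],
    [[0.01,0.0195,0],[0,0,-2.47]],
    [[0.01,0.0195,0],[0,0,-2.47]],
    [[0.01,0.0195,0],[0,0,-2.47]],
    [[0.01,0.0195,0],[0,0,-2.47]],
  ],
)

```text
time_s: 2.97
eef_pos: [0.4052, -0.1995, 0.2391]
tcp_rot: [0.0, 0.965, -0.262, 0.0]
ft_force: [-0.1, -0.7, 0.6]
finger_gap: 0.004
grasp_force: 0.0
```

Emit:
servo_tool(
  targets=[
    [[0.002,0.032,0],[0,0,-2.47]],
    [[0.002,0.032,0],[0,0,-2.47]],
    [[0.002,0.032,0],[0,0,-2.47]],
    [[0.002,0.032,0],[0,0,-2.47]],
    [[0.002,0.032,0],[0,0,-2.47]],
    [[0.002,0.032,0],[0,0,-2.47]],
    [[0.002,0.032,0],[0,0,-2.47]],
    [[0.002,0.032,0],[0,0,-2.47]],
    [[0.002,0.032,0],[0,0,-2.47]],
    [[0.002,0.032,0],[0,0,-2.47]],
  ],
)

```text
time_s: 3.8
eef_pos: [0.4247, 0.1212, 0.2391]
tcp_rot: [-0.0, 0.887, -0.462, 0.0]
ft_force: [0.7, -1.1, 0.3]
finger_gap: 0.005
grasp_force: 0.0
```

Emit:
servo_tool(
  targets=[
    [[0.0166,0.013,0],[0,0,0]],
    [[0.0166,0.013,0],[0,0,0]],
    [[0.0166,0.013,0],[0,0,0]],
    [[0.0166,0.013,0],[0,0,0]],
    [[0.0166,0.013,0],[0,0,0]],
    [[0,0,-0.015],[0,0,0]],
    [[0,0,-0.015],[0,0,0]],
    [[0,0,-0.015],[0,0,0]],
    [[0,0,-0.015],[0,0,0]],
    [[0,0,-0.015],[0,0,0]],
  ],
)

```text
time_s: 4.63
eef_pos: [0.5078, 0.1846, 0.1633]
tcp_rot: [-0.0, 0.887, -0.462, 0.0]
ft_force: [-0.6, -0.0, -0.3]
finger_gap: 0.002
grasp_force: 0.0
```

Run:
```python
from h import *
save("scene","scene1");save("top","top1")
Z=dict(red_tip=.085,bolt_mark=.056,tab=.055,platter=.108,stand=0)
for n,z in Z.items():
    for c in("scene","top"):
        for r in models.pinpoint(c,n)[:1]: print(n,c,round(r["score"],2),np.round(r["uv"]),np.round(atz(c,r["uv"],z),3))
C=np.array([.589,.069]);a=np.radians(125);r=.142
# arc: 2 deg/row from 125 to 288
for i in range(125,290,4):
    f=lambda t:C+r*np.array([np.cos(np.radians(t)),np.sin(np.radians(t))])
    print(i,np.round(f(i),3),np.round((f(i+4)-f(i))/2,4))
```

```text
red_tip scene 0.65 [408. 274.] [0.46  0.163 0.085]
red_tip top 0.55 [231. 277.] [0.461 0.168 0.085]
bolt_mark scene 0.57 [282. 252.] [ 0.658 -0.071  0.056]
bolt_mark top 0.59 [328. 200.] [ 0.66  -0.072  0.056]
tab scene 0.95 [261. 245.] [ 0.691 -0.124  0.055]
tab top 0.78 [347. 188.] [ 0.69  -0.121  0.055]
platter scene 0.58 [336. 258.] [0.589 0.065 0.108]
platter top 0.88 [270. 226.] [0.586 0.072 0.108]
stand top 0.91 [276. 229.] [0.588 0.065 0.   ]
125 [0.508 0.185] [-0.004 -0.003]
129 [0.5   0.179] [-0.0037 -0.0033]
133 [0.492 0.173] [-0.0035 -0.0035]
137 [0.485 0.166] [-0.0033 -0.0037]
141 [0.479 0.158] [-0.003 -0.004]
145 [0.473 0.15 ] [-0.0027 -0.0042]
149 [0.467 0.142] [-0.0024 -0.0043]
153 [0.462 0.133] [-0.0021 -0.0045]
157 [0.458 0.124] [-0.0018 -0.0046]
161 [0.455 0.115] [-0.0014 -0.0047]
165 [0.452 0.106] [-0.0011 -0.0048]
169 [0.45  0.096] [-0.0008 -0.0049]
173 [0.448 0.086] [-0.0004 -0.0049]
177 [0.447 0.076] [-0.0001 -0.005 ]
181 [0.447 0.067] [ 0.0003 -0.0049]
185 [0.448 0.057] [ 0.0006 -0.0049]
189 [0.449 0.047] [ 0.0009 -0.0049]
193 [0.451 0.037] [ 0.0013 -0.0048]
1
[... 190 characters left out ...]
76 -0.016] [ 0.0031 -0.0039]
221 [ 0.482 -0.024] [ 0.0034 -0.0036]
225 [ 0.489 -0.031] [ 0.0036 -0.0034]
229 [ 0.496 -0.038] [ 0.0039 -0.0031]
233 [ 0.504 -0.044] [ 0.0041 -0.0028]
237 [ 0.512 -0.05 ] [ 0.0042 -0.0026]
241 [ 0.52  -0.055] [ 0.0044 -0.0022]
245 [ 0.529 -0.06 ] [ 0.0046 -0.0019]
249 [ 0.538 -0.064] [ 0.0047 -0.0016]
253 [ 0.547 -0.067] [ 0.0048 -0.0013]
257 [ 0.557 -0.069] [ 0.0049 -0.0009]
261 [ 0.567 -0.071] [ 0.0049 -0.0006]
265 [ 0.577 -0.072] [ 0.0049 -0.0003]
269 [ 0.587 -0.073] [0.005  0.0001]
273 [ 0.596 -0.073] [0.0049 0.0004]
277 [ 0.606 -0.072] [0.0049 0.0008]
281 [ 0.616 -0.07 ] [0.0048 0.0011]
285 [ 0.626 -0.068] [0.0047 0.0014]
289 [ 0.635 -0.065] [0.0046 0.0018]
```

Emit:
servo_tool(
  targets=[
    [[0,0,-0.0071],[0,0,0]],
    [[0,0,-0.0071],[0,0,0]],
    [[0,0,-0.0071],[0,0,0]],
    [[0,0,-0.0071],[0,0,0]],
    [[0,0,-0.0071],[0,0,0]],
    [[0,0,-0.0071],[0,0,0]],
    [[0,0,-0.0071],[0,0,0]],
    [[0,0,-0.0071],[0,0,0]],
    [[0,0,-0.0071],[0,0,0]],
    [[0,0,-0.0071],[0,0,0]],
  ],
)

```text
time_s: 6.07
eef_pos: [0.5078, 0.1845, 0.0922]
tcp_rot: [-0.0, 0.887, -0.462, 0.0]
ft_force: [-0.3, -0.6, 0.0]
finger_gap: 0.004
grasp_force: 0.0
```

Emit:
servo_tool(
  targets=[
    [[-0.004,-0.003,0],[0,0,2]],
    [[-0.004,-0.003,0],[0,0,2]],
    [[-0.0037,-0.0033,0],[0,0,2]],
    [[-0.0037,-0.0033,0],[0,0,2]],
    [[-0.0035,-0.0035,0],[0,0,2]],
    [[-0.0035,-0.0035,0],[0,0,2]],
    [[-0.0033,-0.0037,0],[0,0,2]],
    [[-0.0033,-0.0037,0],[0,0,2]],
    [[-0.003,-0.004,0],[0,0,2]],
    [[-0.003,-0.004,0],[0,0,2]],
  ],
)

```text
time_s: 6.9
eef_pos: [0.473, 0.1494, 0.0927]
tcp_rot: [-0.0, 0.954, -0.3, 0.0]
ft_force: [1.3, 0.8, 0.7]
finger_gap: 0.007
grasp_force: 0.6
```

Emit:
servo_tool(
  targets=[
    [[-0.0027,-0.0042,0],[0,0,2]],
    [[-0.0027,-0.0042,0],[0,0,2]],
    [[-0.0024,-0.0043,0],[0,0,2]],
    [[-0.0024,-0.0043,0],[0,0,2]],
    [[-0.0021,-0.0045,0],[0,0,2]],
    [[-0.0021,-0.0045,0],[0,0,2]],
    [[-0.0018,-0.0046,0],[0,0,2]],
    [[-0.0018,-0.0046,0],[0,0,2]],
    [[-0.0014,-0.0047,0],[0,0,2]],
    [[-0.0014,-0.0047,0],[0,0,2]],
  ],
)

```text
time_s: 7.73
eef_pos: [0.4523, 0.1048, 0.0927]
tcp_rot: [-0.0, 0.992, -0.129, 0.0]
ft_force: [0.8, 1.8, -0.1]
finger_gap: 0.004
grasp_force: 0.7
```

Run:
```python
from h import *
im,_=save("scene","scene2");t,_=save("top","top2")
cv2.imwrite("pics/c2.png",np.hstack([cv2.resize(im[180:340,220:460],(480,320)),cv2.resize(t[150:310,190:350],(320,320))])[:,:,::-1])
for n,z in dict(red_tip=.085,platter=.108,pot=.108).items():
    for c in("scene","top"):
        for r in models.pinpoint(c,n)[:2]: print(n,c,round(r["score"],2),np.round(r["uv"]),np.round(atz(c,r["uv"],z),3))
```

```text
red_tip scene 0.89 [397. 251.] [0.432 0.085 0.085]
platter scene 0.9 [337. 259.] [0.588 0.07  0.108]
platter top 0.72 [272. 223.] [0.593 0.066 0.108]
pot scene 0.96 [234. 332.] [0.864 0.169 0.108]
pot scene 0.72 [334. 260.] [0.597 0.072 0.108]
pot top 0.79 [274. 144.] [0.792 0.064 0.108]
pot top 0.63 [357. 280.] [ 0.453 -0.143  0.108]
```

View pics/c2.png

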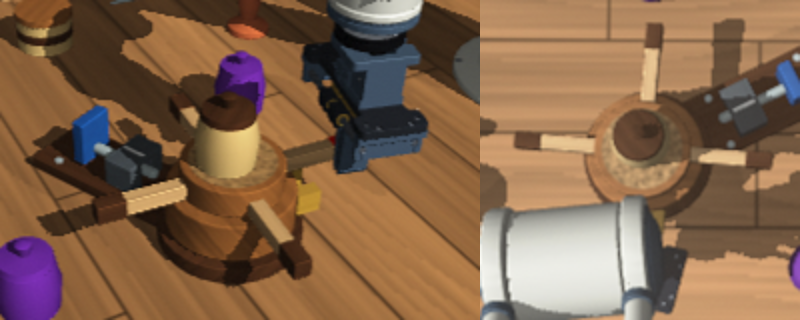

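The crop shows the finger behind the red arm (about 335,140 in the crop) and pushing it. The pot is upright on the platter, and the red arm is now at about 174°.

Emit:
servo_tool(
  targets=[
    [[-0.0011,-0.0048,0],[0,0,2]],
    [[-0.0011,-0.0048,0],[0,0,2]],
    [[-0.0008,-0.0049,0],[0,0,2]],
    [[-0.0008,-0.0049,0],[0,0,2]],
    [[-0.0004,-0.0049,0],[0,0,2]],
    [[-0.0004,-0.0049,0],[0,0,2]],
    [[-0.0001,-0.005,0],[0,0,2]],
    [[-0.0001,-0.005,0],[0,0,2]],
    [[0.0003,-0.0049,0],[0,0,2]],
    [[0.0003,-0.0049,0],[0,0,2]],
  ],
)

```text
time_s: 8.97
eef_pos: [0.4479, 0.0559, 0.0929]
tcp_rot: [-0.0, 0.999, 0.045, 0.0]
ft_force: [1.5, 1.1, 0.1]
finger_gap: 0.007
grasp_force: 0.6
```

Emit:
servo_tool(
  targets=[
    [[0.0006,-0.0049,0],[0,0,2]],
    [[0.0006,-0.0049,0],[0,0,2]],
    [[0.0009,-0.0049,0],[0,0,2]],
    [[0.0009,-0.0049,0],[0,0,2]],
    [[0.0013,-0.0048,0],[0,0,2]],
    [[0.0013,-0.0048,0],[0,0,2]],
    [[0.0016,-0.0047,0],[0,0,2]],
    [[0.0016,-0.0047,0],[0,0,2]],
    [[0.0019,-0.0046,0],[0,0,2]],
    [[0.0019,-0.0046,0],[0,0,2]],
  ],
)

```text
time_s: 9.8
eef_pos: [0.4606, 0.0081, 0.0929]
tcp_rot: [-0.0, 0.976, 0.217, 0.0]
ft_force: [0.5, 1.8, -0.3]
finger_gap: 0.007
grasp_force: 0.6
```

Emit:
servo_tool(
  targets=[
    [[0.0022,-0.0044,0],[0,0,2]],
    [[0.0022,-0.0044,0],[0,0,2]],
    [[0.0026,-0.0042,0],[0,0,2]],
    [[0.0026,-0.0042,0],[0,0,2]],
    [[0.0028,-0.0041,0],[0,0,2]],
    [[0.0028,-0.0041,0],[0,0,2]],
    [[0.0031,-0.0039,0],[0,0,2]],
    [[0.0031,-0.0039,0],[0,0,2]],
    [[0.0034,-0.0036,0],[0,0,2]],
    [[0.0034,-0.0036,0],[0,0,2]],
  ],
)

```text
time_s: 10.63
eef_pos: [0.4886, -0.0322, 0.0928]
tcp_rot: [-0.0, 0.924, 0.384, -0.0]
ft_force: [-1.3, 0.7, -0.2]
finger_gap: 0.002
grasp_force: 0.7
```

Emit:
servo_tool(
  targets=[
    [[0.0036,-0.0034,0],[0,0,2]],
    [[0.0036,-0.0034,0],[0,0,2]],
    [[0.0039,-0.0031,0],[0,0,2]],
    [[0.0039,-0.0031,0],[0,0,2]],
    [[0.0041,-0.0028,0],[0,0,2]],
    [[0.0041,-0.0028,0],[0,0,2]],
    [[0.0042,-0.0026,0],[0,0,2]],
    [[0.0042,-0.0026,0],[0,0,2]],
    [[0.0044,-0.0022,0],[0,0,2]],
    [[0.0044,-0.0022,0],[0,0,2]],
  ],
)

```text
time_s: 11.47
eef_pos: [0.5289, -0.0605, 0.0928]
tcp_rot: [-0.0, 0.843, 0.538, -0.0]
ft_force: [-1.7, -1.2, 0.5]
finger_gap: 0.001
grasp_force: 0.7
```

Emit:
servo_tool(
  targets=[
    [[0.0046,-0.0019,0],[0,0,2]],
    [[0.0046,-0.0019,0],[0,0,2]],
    [[0.0047,-0.0016,0],[0,0,2]],
    [[0.0047,-0.0016,0],[0,0,2]],
    [[0.0048,-0.0013,0],[0,0,2]],
    [[0.0048,-0.0013,0],[0,0,2]],
    [[0.0049,-0.0009,0],[0,0,2]],
    [[0.0049,-0.0009,0],[0,0,2]],
    [[0.0049,-0.0006,0],[0,0,2]],
    [[0.0049,-0.0006,0],[0,0,2]],
  ],
)

```text
time_s: 12.3
eef_pos: [0.5767, -0.073, 0.0927]
tcp_rot: [-0.0, 0.737, 0.676, -0.0]
ft_force: [-1.5, -0.3, 0.3]
finger_gap: 0.004
grasp_force: 0.7
```

```bash
cat > look.py <<'E'
from h import *
import sys
k=sys.argv[1]
im,_=save("scene","scene"+k);t,_=save("top","top"+k)
cv2.imwrite(f"pics/c{k}.png",np.hstack([cv2.resize(im[180:340,220:460],(480,320)),cv2.resize(t[150:310,230:390],(320,320))])[:,:,::-1])
for n,z in dict(red_tip=.085,bolt_mark=.056,tab=.055,platter=.108).items():
    for c in("scene","top"):
        for r in models.pinpoint(c,n)[:1]:
            P=atz(c,r["uv"],z);print(n,c,round(r["score"],2),np.round(r["uv"]),np.round(P,4),round(np.degrees(np.arctan2(P[1]-.068,P[0]-.588)),1))
for c in("scene","top"):
    for r in models.trace(c,"pot")[:3]:
        ys,xs=np.nonzero(r["mask"]);print("pot",c,round(r["score"],2),np.round(r["uv"]),xs.min(),xs.max(),ys.min(),ys.max())
E
python3 look.py 3
```

```text
red_tip scene 0.67 [301. 237.] [ 0.6054 -0.0722  0.085 ] -82.9
bolt_mark scene 0.62 [280. 252.] [ 0.6604 -0.0757  0.056 ] -63.2
tab scene 0.76 [261. 244.] [ 0.6887 -0.1261  0.055 ] -62.6
tab top 0.55 [348. 190.] [ 0.6849 -0.1251  0.055 ] -63.3
platter scene 0.85 [336. 258.] [0.5875 0.0655 0.108 ] -102.0
platter top 0.64 [274. 222.] [0.5943 0.0613 0.108 ] -46.6
pot scene 0.98 [232. 320.] 216 251 297 342
pot scene 0.89 [341. 222.] 327 352 210 229
pot scene 0.58 [340. 249.] 322 355 227 270
pot top 0.93 [269. 220.] 253 280 208 236
pot top 0.92 [273. 138.] 262 289 121 150
pot top 0.72 [126. 212.] 87 188 183 219
```

View pics/c3.png

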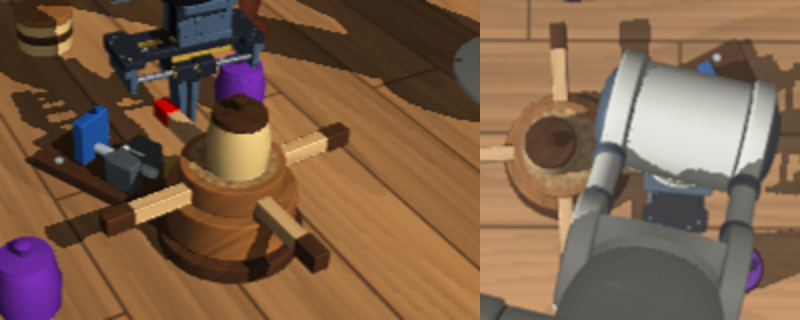

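The red tip shows in the scene view at (301,237), the pot is upright and riding along, and about 22° remains. I'll go on 20° and then trim.

Emit:
servo_tool(
  targets=[
    [[0.0049,-0.0003,0],[0,0,2]],
    [[0.0049,-0.0003,0],[0,0,2]],
    [[0.005,0.0001,0],[0,0,2]],
    [[0.005,0.0001,0],[0,0,2]],
    [[0.0049,0.0004,0],[0,0,2]],
    [[0.0049,0.0004,0],[0,0,2]],
    [[0.0049,0.0008,0],[0,0,2]],
    [[0.0049,0.0008,0],[0,0,2]],
    [[0.0036,0.0008,0],[0,0,1.5]],
    [[0.0024,0.0005,0],[0,0,1]],
  ],
)

```text
time_s: 13.73
eef_pos: [0.6224, -0.0698, 0.0929]
tcp_rot: [0.0, 0.618, 0.786, -0.0]
ft_force: [-0.3, -1.6, -0.1]
finger_gap: 0.007
grasp_force: 0.7
```

```bash
python3 look.py 4
```

```text
red_tip scene 0.59 [287. 240.] [ 0.6427 -0.0742  0.085 ] -69.0
bolt_mark scene 0.81 [282. 251.] [ 0.6558 -0.0742  0.056 ] -64.5
tab scene 0.66 [264. 244.] [ 0.6827 -0.1244  0.055 ] -63.8
platter scene 0.62 [335. 256.] [0.5878 0.06   0.108 ] -91.3
platter top 0.59 [272. 226.] [0.5851 0.0654 0.108 ] -138.2
pot scene 0.91 [340. 221.] 327 351 206 230
pot scene 0.9 [230. 322.] 216 250 298 342
pot scene 0.84 [338. 250.] 323 355 227 269
pot top 0.8 [270. 138.] 262 288 120 150
pot top 0.73 [362. 285.] 355 371 272 297
pot top 0.65 [264. 219.] 252 280 209 238
```

View pics/c4.png

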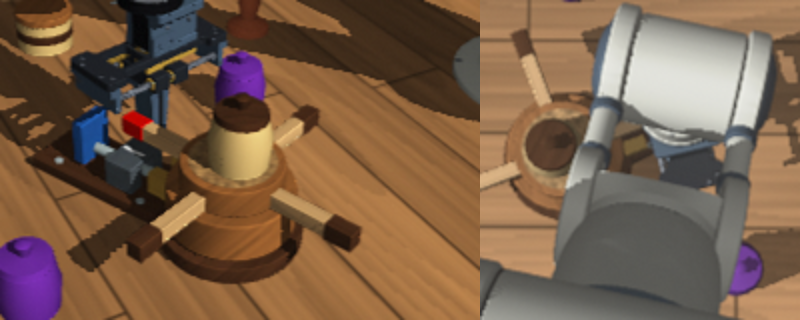

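The red tip at (287,240) is about 5° short of the mark and the pot is upright. I'll push 4.5° more gently, back off, lift clear and re-measure.

Emit:
servo_tool(
  targets=[
    [[0.0036,0.001,0],[0,0,1.5]],
    [[0.0036,0.001,0],[0,0,1.5]],
    [[0.0024,0.0007,0],[0,0,1]],
    [[0.0012,0.0003,0],[0,0,0.5]],
    [[0,0,0],[0,0,0]],
    [[0,0,0],[0,0,0]],
    [[-0.003,-0.0015,0],[0,0,0]],
    [[-0.005,-0.0025,0],[0,0,0]],
    [[-0.006,-0.003,0],[0,0,0]],
    [[-0.006,-0.003,0],[0,0,0]],
  ],
)

```text
time_s: 15.17
eef_pos: [0.6121, -0.0771, 0.0929]
tcp_rot: [-0.0, 0.588, 0.809, -0.0]
ft_force: [0.1, 0.1, -0.7]
finger_gap: 0.008
grasp_force: 0.0
```

Emit:
servo_tool(
  targets=[
    [[0,0,0.014],[0,0,0]],
    [[0,0,0.014],[0,0,0]],
    [[0,0,0.014],[0,0,0]],
    [[0,0,0.014],[0,0,0]],
    [[0,0,0.014],[0,0,0]],
    [[0,0,0.014],[0,0,0]],
    [[0,-0.025,0],[0,0,1.5]],
    [[0,-0.025,0],[0,0,1.5]],
    [[0,-0.025,0],[0,0,1.5]],
    [[0,-0.025,0],[0,0,1.5]],
  ],
)

```text
time_s: 16.0
eef_pos: [0.6122, -0.1781, 0.1771]
tcp_rot: [0.0, 0.544, 0.839, -0.0]
ft_force: [0.6, -0.0, 0.1]
finger_gap: 0.009
grasp_force: 0.0
```

```bash
python3 look.py 5
```

```text
red_tip scene 0.6 [282. 239.] [ 0.6503 -0.0824  0.085 ] -67.5
red_tip top 0.93 [329. 198.] [ 0.6609 -0.0742  0.085 ] -62.9
bolt_mark scene 0.65 [283. 248.] [ 0.6486 -0.0849  0.056 ] -68.4
bolt_mark top 0.71 [326. 198.] [ 0.6656 -0.0675  0.056 ] -60.2
tab scene 0.56 [263. 243.] [ 0.6838 -0.1294  0.055 ] -64.1
tab top 0.46 [349. 190.] [ 0.6868 -0.1279  0.055 ] -63.2
platter scene 0.97 [337. 254.] [0.5789 0.0546 0.108 ] -124.3
platter top 0.86 [273. 224.] [0.5908 0.0638 0.108 ] -56.5
pot scene 0.91 [231. 324.] 216 250 298 342
pot scene 0.85 [341. 247.] 323 356 226 269
pot scene 0.61 [339. 220.] 327 350 206 230
pot top 0.82 [273. 140.] 262 288 121 150
pot top 0.66 [267. 218.] 252 281 208 238
```

View pics/c5.png

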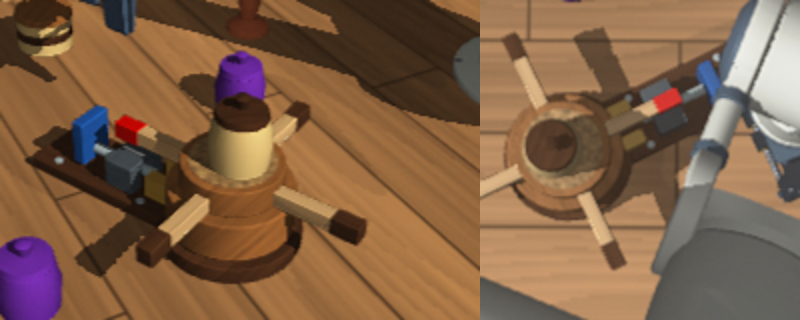

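Run:
```python
from h import *
im=cv2.imread("pics/top5.png");hsv=cv2.cvtColor(im,cv2.COLOR_BGR2HSV)
h,s,v=[hsv[...,i].astype(int) for i in range(3)]
C=np.array([.588,.068])
red=((h<4)|(h>176))&(s>200)&(v>120); t0=cv2.imread("pics/top0.png");h0=cv2.cvtColor(t0,cv2.COLOR_BGR2HSV).astype(int)
blue=lambda H:(H[...,0]>100)&(H[...,0]<122)&(H[...,1]>150)&(H[...,2]>80)
W=np.zeros(red.shape,bool);W[170:260,300:370]=1
def info(n,m,z):
    ys,xs=np.nonzero(m);P=atz("top",(xs.mean(),ys.mean()),z)[:2];d=P-C
    print(n,len(xs),xs.mean(),ys.mean(),np.round(P,4),"r",np.round(np.hypot(*d),4),"ang",np.round(np.degrees(np.arctan2(d[1],d[0])),2))
info("red",red&W,.095);info("blue now",blue(hsv.astype(int))&W,.082);info("blue0",blue(h0)&W,.082)
red0=((h0[...,0]<4)|(h0[...,0]>176))&(h0[...,1]>200)&(h0[...,2]>120);W0=np.zeros(red.shape,bool);W0[255:290,220:250]=1;info("red0",red0&W0,.095)
c=cv2.resize(im[150:270,230:390],(800,600),interpolation=cv2.INTER_CUBIC)
for a in (-64.5,-62.5,-60.5):
  q=lambda r,z:tuple(int(x) for x in (proj("top",[*(C+r*np.array([np.cos(np.radians(a)),np.sin(np.radians(a))])),z])-[230,150])*5)
  cv2.line(c,q(.17,.018),q(.27,.018),(0,255,0),1)
  cv2.line(c,q(.08,.095),q(.16,.095),(255,255,0),1)
cv2.imwrite("pics/d5.png",c)
```

```text
red 6 319.8333333333333 199.33333333333334 [ 0.6547 -0.0516] r 0.1369 ang -60.85
blue now 18 343.1111111111111 189.5 [ 0.6823 -0.1105] r 0.2018 ang -62.15
blue0 59 344.33898305084745 190.25423728813558 [ 0.6804 -0.1136] r 0.2037 ang -63.04
red0 11 236.36363636363637 271.0 [0.4748 0.1535] r 0.1418 ang 142.93Traceback (most recent call last):
  File "<stdin>", line 16, in <module>
  File "<stdin>", line 15, in <lambda>
  File "h.py", line 13, in proj
    c=K@(R.T@(np.array(P)-p));return c[:2]/c[2]
         ~~~^^~~~~~~~~~~~~~~
ValueError: matmul: Input operand 1 has a mismatch in its core dimension 0, with gufunc signature (n?,k),(k,m?)->(n?,m?) (size 3 is different from 4)
```

```bash
python3 - <<'E'
import re
s=open("h.py").read()
i=s.index("def proj");j=s.index("def save")
s=s[:i]+'''def proj(cam,P):
    from scipy.spatial.transform import Rotation as Ro
    m=cams.camera_model(cam);R=Ro.from_quat(np.roll(m["rotation"],-1)).as_matrix()
    c=np.array(m["camera_matrix"])@(R.T@(np.array(P)-m["position"]));return c[:2]/c[2]
'''+s[j:]
open("h.py","w").write(s)
E
cat > lines.py <<'E'
from h import *
import sys
k=sys.argv[1]
im=cv2.imread(f"pics/top{k}.png");b,g,r=[im[...,i].astype(int) for i in range(3)]
C=np.array([.588,.068])
W=np.zeros(b.shape,bool);W[170:260,300:370]=1
def info(n,m,z):
    ys,xs=np.nonzero(m);P=atz("top",(xs.mean(),ys.mean()),z)[:2];d=P-C
    print(n,len(xs),xs.mean(),ys.mean(),np.round(P,4),"r",np.round(np.hypot(*d),4),"ang",np.round(np.degrees(np.arctan2(d[1],d[0])),2))
info("red",(r>110)&(g<r*.45)&(b<r*.45)&W,.093)
info("blue",(b>1.6*r)&(b>90)&W,.08)
c=cv2.resize(im[150:270,230:390],(800,600),interpolation=cv2.INTER_CUBIC)
for a in (-64.5,-62.5,-60.5):
  q=lambda r,z:tuple(int(x) for x in (proj("top",[*(C+r*np.array([np.cos(np.radians(a)),np.sin(np.radians(a))])),z])-[230,150])*5)
  cv2.line(c,q(.225,.018),q(.27,.018),(0,255,0),1)
  cv2.line(c,q(.08,.095),q(.16,.095),(255,255,0),1)
cv2.imwrite(f"pics/d{k}.png",c)
E
python3 lines.py 5
```

```text
red 114 323.50877192982455 199.6578947368421 [ 0.6542 -0.0608] r 0.1448 ang -62.78
blue 142 344.0422535211268 188.81690140845072 [ 0.6844 -0.1129] r 0.205 ang -61.95
```

View pics/d5.png

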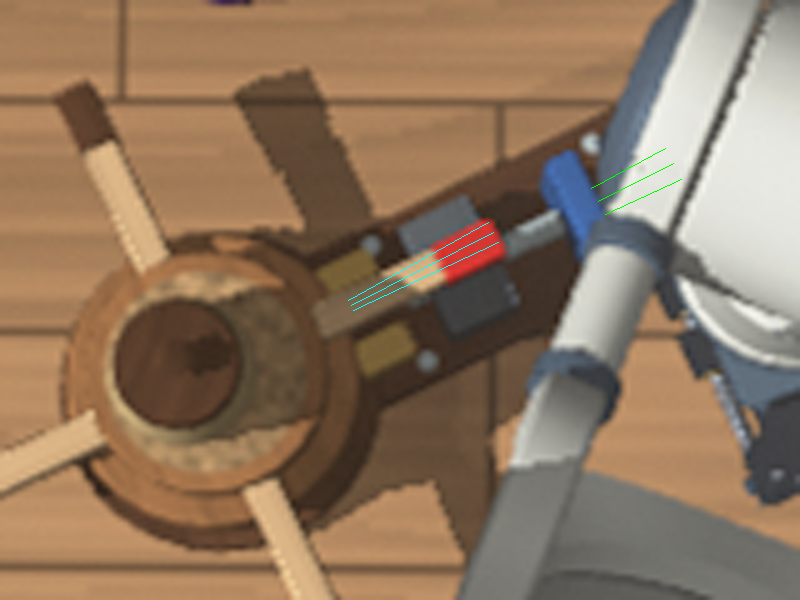

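In the enlargement the red tip (470,250) and its arm line up with the bolt rod (530,235), midway between the two guide blocks (440,225 and 478,300). Arm angle is -62.8° against about -62.3° for the bolt. Next I'll go outside the tab and come down there.

Emit:
servo_tool(
  targets=[
    [[0.0162,0.0023,0],[0,0,0.5]],
    [[0.0162,0.0023,0],[0,0,0.5]],
    [[0.0162,0.0023,0],[0,0,0.5]],
    [[0.0162,0.0023,0],[0,0,0.5]],
    [[0.0162,0.0023,0],[0,0,0.5]],
    [[0.0162,0.0023,0],[0,0,0.5]],
    [[0,0,-0.012],[0,0,0.4]],
    [[0,0,-0.012],[0,0,0]],
    [[0,0,-0.012],[0,0,0]],
    [[0,0,-0.012],[0,0,0]],
  ],
)

```text
time_s: 17.43
eef_pos: [0.709, -0.1629, 0.1272]
tcp_rot: [-0.001, 0.519, 0.854, -0.0]
ft_force: [-0.0, 0.1, 0.9]
finger_gap: 0.005
grasp_force: 0.0
```

Emit:
servo_tool(
  targets=[
    [[0,0,-0.01],[0,0,0]],
    [[0,0,-0.01],[0,0,0]],
    [[0,0,-0.01],[0,0,0]],
    [[0,0,-0.01],[0,0,0]],
    [[0,0,-0.01],[0,0,0]],
    [[0,0,-0.01],[0,0,0]],
    [[0,0,-0.001],[0,0,0]],
    [[0,0,0],[0,0,0]],
    [[0,0,0],[0,0,0]],
    [[0,0,0],[0,0,0]],
  ],
)

```text
time_s: 18.27
eef_pos: [0.7106, -0.1631, 0.0686]
tcp_rot: [0.001, 0.519, 0.855, 0.0]
ft_force: [0.3, 0.1, 0.1]
finger_gap: 0.007
grasp_force: 0.0
```

Run:
```python
from h import *
im,_=save("scene","scene6");t,_=save("top","top6")
cv2.imwrite("pics/c6.png",np.hstack([cv2.resize(im[180:300,220:360],(420,360)),cv2.resize(t[150:270,260:380],(360,360))])[:,:,::-1])
```

```text
(no output)
```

View pics/c6.png

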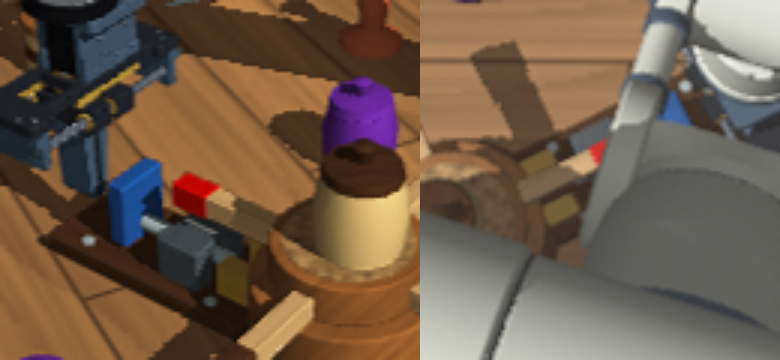

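The finger (85,165) stands just outside the blue tab (135,200) and clear of it, and the rod is in line under the red arm. Now pushing along (-0.462, 0.887).

Emit:
servo_tool(
  targets=[
    [[-0.0018,0.0035,0],[0,0,0]],
    [[-0.0018,0.0035,0],[0,0,0]],
    [[-0.0018,0.0035,0],[0,0,0]],
    [[-0.0018,0.0035,0],[0,0,0]],
    [[-0.0018,0.0035,0],[0,0,0]],
    [[-0.0018,0.0035,0],[0,0,0]],
    [[-0.0018,0.0035,0],[0,0,0]],
    [[-0.0018,0.0035,0],[0,0,0]],
    [[-0.0018,0.0035,0],[0,0,0]],
    [[-0.0018,0.0035,0],[0,0,0]],
  ],
)

```text
time_s: 19.2
eef_pos: [0.6922, -0.1278, 0.068]
tcp_rot: [0.0, 0.519, 0.855, 0.0]
ft_force: [2.0, -0.9, -0.8]
finger_gap: 0.008
grasp_force: 0.8
```

Emit:
servo_tool(
  targets=[
    [[-0.0007,0.0013,0],[0,0,0]],
    [[-0.0007,0.0013,0],[0,0,0]],
    [[-0.0007,0.0013,0],[0,0,0]],
    [[-0.0007,0.0013,0],[0,0,0]],
    [[-0.0007,0.0013,0],[0,0,0]],
    [[-0.0007,0.0013,0],[0,0,0]],
    [[-0.0007,0.0013,0],[0,0,0]],
    [[-0.0007,0.0013,0],[0,0,0]],
    [[-0.0007,0.0013,0],[0,0,0]],
    [[0,0,0],[0,0,0]],
  ],
)

```text
time_s: 20.03
eef_pos: [0.6857, -0.116, 0.0679]
tcp_rot: [-0.0, 0.519, 0.855, -0.0]
ft_force: [0.5, -0.1, 0.3]
finger_gap: 0.006
grasp_force: 0.0
```

Emit:
servo_tool(
  targets=[
    [[-0.0004,0.0007,0],[0,0,0]],
    [[-0.0004,0.0007,0],[0,0,0]],
    [[-0.0004,0.0007,0],[0,0,0]],
    [[-0.0004,0.0007,0],[0,0,0]],
    [[0,0,0],[0,0,0]],
    [[0,0,0],[0,0,0]],
    [[0,0,0],[0,0,0]],
    [[0,0,0],[0,0,0]],
    [[0,0,0],[0,0,0]],
    [[0,0,0],[0,0,0]],
  ],
)

```text
time_s: 20.87
eef_pos: [0.6851, -0.1149, 0.068]
tcp_rot: [0.001, 0.519, 0.854, -0.0]
ft_force: [4.6, -9.9, -2.9]
finger_gap: 0.007
grasp_force: 6.1
```

Run:
```python
from h import *
im,_=save("scene","scene7")
for r in models.pinpoint("scene","tab")[:1]:
    P=atz("scene",r["uv"],.055);print(r,P,np.hypot(P[0]-.588,P[1]-.068))
for r in models.pinpoint("scene","red_tip")[:1]: print(r)
print(monitor.read_state()["ft_force"])
```

```text
{'uv': [269.0, 247.9], 'score': 0.61} [ 0.67797636 -0.10295728  0.055     ] 0.19318938463728852
{'uv': [278.7, 240.8], 'score': 0.95}
[  6.00561818 -10.79525635  -3.64892263]
```

Emit:
servo_tool(
  targets=[
    [[-0.0004,0.0007,0],[0,0,0]],
    [[-0.0004,0.0007,0],[0,0,0]],
    [[0,0,0],[0,0,0]],
    [[0,0,0],[0,0,0]],
    [[0,0,0],[0,0,0]],
    [[0,0,0],[0,0,0]],
    [[0.0018,-0.0035,0],[0,0,0]],
    [[0.0018,-0.0035,0],[0,0,0]],
    [[0.0018,-0.0035,0],[0,0,0]],
    [[0.0018,-0.0035,0],[0,0,0]],
  ],
)

```text
time_s: 21.85
eef_pos: [0.6906, -0.1262, 0.0678]
tcp_rot: [-0.0, 0.519, 0.855, -0.0]
ft_force: [0.5, -0.1, -0.5]
finger_gap: 0.001
grasp_force: 0.0
```

Emit:
servo_tool(
  targets=[
    [[0.0018,-0.0035,0],[0,0,0]],
    [[0.0018,-0.0035,0],[0,0,0]],
    [[0.0018,-0.0035,0],[0,0,0]],
    [[0.0018,-0.0035,0],[0,0,0]],
    [[0.0018,-0.0035,0.01],[0,0,0]],
    [[0,0,0.02],[0,0,0]],
    [[0,0,0.02],[0,0,0]],
    [[0,0,0.02],[0,0,0]],
    [[0,0,0.02],[0,0,0]],
    [[0,0,0.02],[0,0,0]],
  ],
)

```text
time_s: 22.68
eef_pos: [0.6997, -0.1438, 0.1798]
tcp_rot: [0.0, 0.519, 0.855, 0.0]
ft_force: [-0.3, -0.2, 0.2]
finger_gap: 0.001
grasp_force: 0.0
```

Emit:
servo_tool(
  targets=[
    [[-0.01,-0.03,0.01],[0,0,0]],
    [[-0.01,-0.03,0.01],[0,0,0]],
    [[-0.01,-0.03,0.01],[0,0,0]],
    [[-0.01,-0.03,0.01],[0,0,0]],
    [[-0.01,-0.03,0.01],[0,0,0]],
    [[-0.01,-0.03,0],[0,0,0]],
    [[0,0,0],[0,0,0]],
    [[0,0,0],[0,0,0]],
    [[0,0,0],[0,0,0]],
    [[0,0,0],[0,0,0]],
  ],
)

```text
time_s: 23.52
eef_pos: [0.64, -0.3226, 0.2281]
tcp_rot: [-0.0, 0.519, 0.855, 0.0]
ft_force: [-0.1, -0.8, -0.0]
finger_gap: 0.008
grasp_force: 0.0
```

```bash
python3 look.py 8; python3 lines.py 8
```

```text
red_tip scene 0.96 [282. 241.] [ 0.6539 -0.0776  0.085 ] -65.7
red_tip top 0.78 [327. 197.] [ 0.6619 -0.0707  0.085 ] -62.0
bolt_mark scene 0.85 [281. 252.] [ 0.6594 -0.0738  0.056 ] -63.3
bolt_mark top 0.89 [327. 197.] [ 0.6672 -0.0696  0.056 ] -60.1
tab scene 0.6 [271. 248.] [ 0.6727 -0.1021  0.055 ] -63.5
tab top 0.65 [338. 194.] [ 0.6751 -0.0995  0.055 ] -62.5
platter scene 0.76 [335. 257.] [0.5886 0.0613 0.108 ] -85.2
platter top 0.91 [271. 222.] [0.5945 0.069  0.108 ] 8.6
pot scene 0.9 [338. 218.] 327 352 205 229
pot scene 0.89 [340. 250.] 324 356 226 269
pot scene 0.72 [231. 322.] 216 250 298 342
pot top 0.83 [268. 219.] 252 281 208 238
pot top 0.75 [360. 282.] 345 371 270 296
pot top 0.7 [272. 139.] 262 288 121 150
red 111 323.54954954954957 199.51351351351352 [ 0.6546 -0.0609] r 0.1451 ang -62.67
blue 143 335.5874125874126 194.25874125874125 [ 0.6703 -0.0915] r 0.1795 ang -62.7
```

View pics/d8.png

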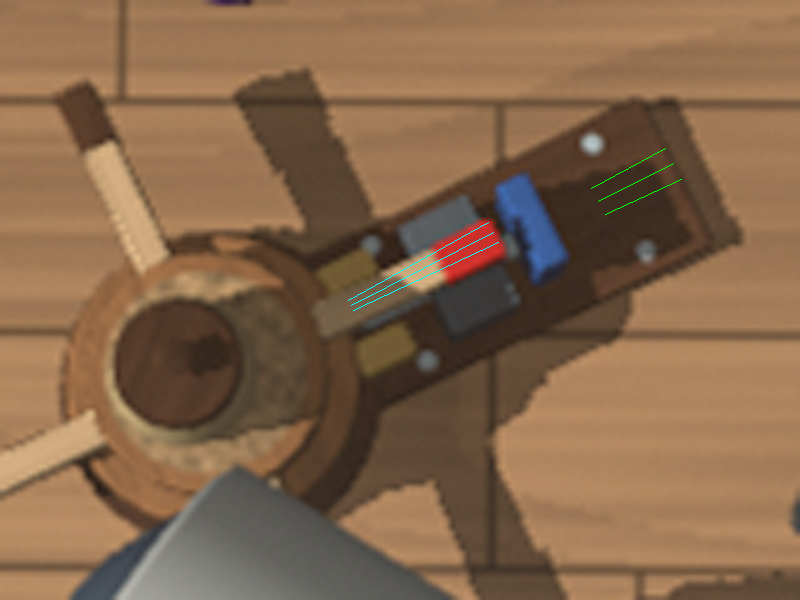

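View pics/scene8.png

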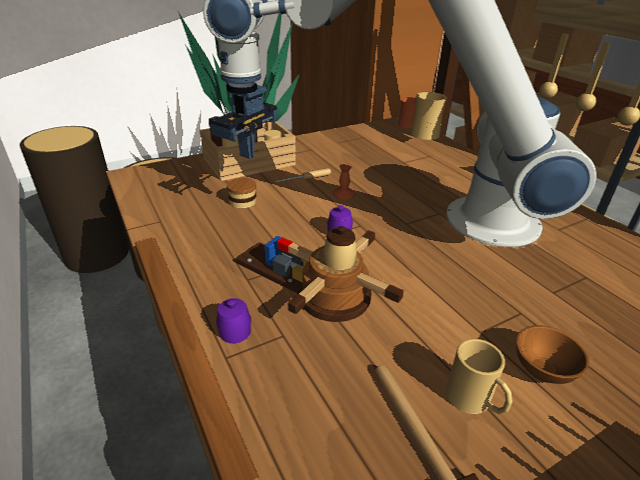

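The bolt is home: the tab centre is 0.180 m from the axis against 0.181 expected, and the push met the hard end stop at about 11 N. The red tip is in line, the pot is upright and the arm is clear.

```bash
python3 -c "
from h import *
print(atz('top',(265.6,222.4),.19)); print(ticket.job_done())"
```

```text
[0.58497903 0.07353374 0.19      ]
the job is handed in; nothing more can be done
None
```

I turned the red-tipped arm to within about 1° of the bolt line and pushed the bolt home to its end stop; the pot rode along upright, about 6 mm off centre, and the arm finished clear. The job is handed in, but no verdict was returned.

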